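# Load a specimen disc into the spring magazine

### The job

On the science-room bench, take the large round aluminium disc (not the small round one or the square block) and load it into the empty spring magazine: set it flat on the sprung follower between the four uprights and press it straight down until both side catches have snapped out over its top, then let go so that it stays held under them.

Things in the scene. Friction and masses are not known exactly. Their poses are not given: they have to be found in the camera images.
- disc_center (a point): Centre (half-way up) of the large solid aluminium disc, 56 mm across, 18 mm thick, about 0.12 kg, lying flat; z its axis. Three plain aluminium pieces 18 mm thick lie in a loose row along the world's y, about 110 mm apart, in any order: this one, a disc 34 mm across and a 44 mm square block, the last two stay on the bench. There is free room to grip it with fingers closing along the world's x.
- magazine: The bolted-down magazine; origin under its centre on the bench, z up. Grey base 150 x 90 mm (long along x), housings on the +x and -x sides to 79 mm high, four steel uprights 30.5 mm from the axis, flaring out above 82 mm to 41 mm radius, tops 95 mm high. On the +y and -y sides a 40 mm wide gap between uprights is open down to the base: fingers holding the disc across y pass there.
- mouth (a point): Centre of the follower's top face when fully up, fixed on the magazine, 72 mm above the bench; axes as the magazine. Two sprung steel catches with sloping tops stick in from +x and -x, leaving a 40 mm gap; what presses (about 25 mm below this point) must fit it. Their flat undersides are 20 mm below this point: a disc whose top is pressed lower (6 to 12 N) is caught under them.
- follower (a joint): Travel in m of the black round pad (33 mm across) on a coil spring, guided straight up and down: 0 fully up, stop at 0.047 down. The spring pushes up with 4 N at 0 and 9 N at the stop, so the disc's weight does not sink it. With the disc on it, the catches snap over the disc's top at about 0.038 and then hold it there; press to about 0.043 to be sure.

How it is judged:
At the end, for the whole second after the job is handed in: The large disc is held in the magazine: its centre within 12 mm of the magazine's axis and at least 26 mm below the follower's rest face (so its top is under the catches), flat within about 8 degrees, the follower more than 35 mm down, the disc at rest (horizontal distance between disc_center and mouth below 0.012 m and z of disc_center in the frame of mouth below -0.026 m and angle between disc_center's own z axis and vertical below 0.15 rad and value of joint follower above 0.035 m and linear speed of disc below 0.02 m/s); the robot touches nothing.
It also fails if it takes over 48 s, if anything falls off the work surface, if the arm or the gripper's body presses on something with over 40 N, if the wrist force passes 120 N, or if a joint passes its speed limit or range.

### The arm

A 6-joint arm with a two-finger parallel gripper is mounted at the origin on the work surface. World frame = base frame: x ahead of the robot, y to its left, z up, the work surface at z = 0. Lengths are in m, angles in rad, forces in N, time in s.
With the tool pointing down it reaches from about 0.35 to 0.975 m from the base axis. Payload 4.9 kg.
Tool frame: the origin (TCP) lies at the very end of the fingers, on their centre line; the grasp point (between the pads) lies 19 mm behind it; z points along the fingers, y is the line along which they close (so a half turn about z gives the same grasp; the last joint's range is limited). The gripper opens to 85 mm and grips with 20 to 120 N. Pads are 22 mm wide; open, the fingers measure 114 mm over their backs; the gripper's body (76 mm by 85 mm) begins 54 mm behind the grasp point. The pads swing forward as they close: fully open they stand 13 mm farther back than shut.
Start: joints at [1.065, 0.053, 1.613, -0, 1.476, -0.119], TCP at [0.236, 0.579, 0.231] pointing down, gripper open.
Joint ranges: [-3.01, 3.01], [-1.01, 2.22], [0.06, 2.58], [-1.02, 4.17], [0.09, 2.62], [-3.14, 3.14]. Speed limits (rad/s): [2.57, 2.57, 3.14, 3.14, 3.14, 3.14].

### API

Orientations are given as a rotation vector (axis times angle).
In Python, from station import ctrl, imaging gives the robot as it stands.
- The arm moves only by the tool play_rows, never from a script. Its argument "series" is a list of rows, each a list of 3 entries, a list of its own where there are three numbers: the opening, from 0 (shut) to 1 (fully open), then the shift along the tool's x, y, z each as a share of 0.05 m, from -1 to 1, then the turn, a rotation vector about the tool's x, y, z each as a share of 8 degrees, from -1 to 1. In form: [[grip, [dx, dy, dz], [ax, ay, az]], ...]. A call has 1 to 8 rows; each row shifts and turns the commanded pose from where the row before left it, along the tool's axes as they then stand; what a row does not reach is not made up. A row lasts 1/8 s, in which the tool goes at most 62.5 mm and 10.7 degrees, less where a joint would pass 70% of its speed; a pose out of reach is approached as far as the arm can. A call with a number of a shift or a turn outside -1 to 1 is refused whole. A call with a gripper value outside its range is refused whole. The fingers move at their own pace and stop on an object; "force" is the grip in N (left out, the last holds). Time passes only in rows, so rows that do not move let the fingers close. It gives the time, the measured TCP pose, the force, the opening and the grip force at its end, in the units of the state.
- ctrl.get_obs(): the state, without advancing time (a new reading comes with each control period).
- imaging.get_image(name): name is "side" or "top" or "wrist"; returns a dict with "color" (400x640x3 uint8, blue, green, red), "fx", "fy", "cx", "cy" (pixels), "extrinsics" (4x4, takes a point from world to camera coordinates); the wrist camera has in their place "hand_eye" (4x4, takes a point from camera to tool coordinates, whose origin is the TCP and whose axes are the flange's). Camera axes: x right, y down, z forward; pixel columns grow to the right and rows downward; lengths in m; the calibration is good to about 2 mm. A picture is of the moment at which its call begins: read the wrist's pose just before it. There is no depth.
- ctrl.finish_job(): hands the job in; it is judged then, once.
The state is a dict: "t": time; "q": joint angles; "dq": joint speeds; "effort": joint torques, N m; "tool_pos": TCP position; "tool_rot": TCP orientation; "contact_force": force on the tool from outside, world axes, zero at the start; "wrist_torque": the same for the moment, N m; "opening": finger opening in m; "grip_force": force on a finger pad.
Only numpy, scipy, OpenCV 4.12 (cv2) and the standard library are available. Lean on these libraries where they do the work, as an engineer would, in place of code of your own. Each camera call takes 0.05 s, during which the arm holds its last target. There are 200 camera calls.

## Working session

There is one attempt and no reset: what is moved stays moved. The work goes in short steps, Python scripts to look and compute and a tool call to move; the robot and the scene stay as the last step left them, time stands still between calls to the robot, and variables do not carry over. Pictures are saved under pics/ and viewed, at most 10 in all, crops included, and the job is handed in when it is done.

Besides the shell and the picture viewer there is one more tool, called after ">>>" as name([rows], argument=value, ...), one row to a line, values as JSON. play_rows: Moves the arm, as the interface text tells. Shift numbers are shares of 0.05 m and turn numbers shares of 8 degrees, none past 1 either way. Its arguments: {"type":"object","properties":{"series":{"type":"array"},"force":{"type":"number"}},"required":["series"]}

```bash
mkdir -p pics; ls; python3 - <<'E'
from station import ctrl, imaging
import cv2,numpy as np
np.set_printoptions(precision=4,suppress=True)
o=ctrl.get_obs()
for k in("t","tool_pos","tool_rot","contact_force","opening","grip_force"):print(k,o[k])
for n in("side","top"):
    d=imaging.get_image(n);cv2.imwrite(f"pics/{n}0.png",d["color"]);print(n,d["fx"],d["fy"],d["cx"],d["cy"]);print(d["extrinsics"])
d=imaging.get_image("wrist");print(d["fx"],d["cx"],d["cy"],d["hand_eye"])
E
```

```text
pics
t 0.0
tool_pos [0.2355 0.5783 0.23  ]
tool_rot [-0.6037 -3.0824  0.0031]
contact_force [ 0.1454 -0.1475  0.3933]
opening 0.08567843727914082
grip_force 0.0
side 370.779870489455 370.779870489455 319.3810227746274 202.61766597737787
[[ 0.8788 -0.4771 -0.0068 -0.5025]
 [-0.3526 -0.6396 -0.6831  0.2077]
 [ 0.3215  0.6027 -0.7303  0.6413]
 [ 0.      0.      0.      1.    ]]
top 496.74805989921884 496.74805989921884 310.3157257021712 207.5823863463174
[[-0.0014 -0.9999  0.0107 -0.0671]
 [-0.9941  0.0003 -0.1081  0.536 ]
 [ 0.1081 -0.0108 -0.9941  0.9896]
 [ 0.      0.      0.      1.    ]]
336.22110099933303 319.42048857091476 199.5383439127039 [[-0.0001 -0.9652 -0.2616  0.0665]
 [ 1.      0.0003 -0.0014  0.0006]
 [ 0.0015 -0.2616  0.9652 -0.1422]
 [ 0.      0.      0.      1.    ]]
```

View pics/side0.png

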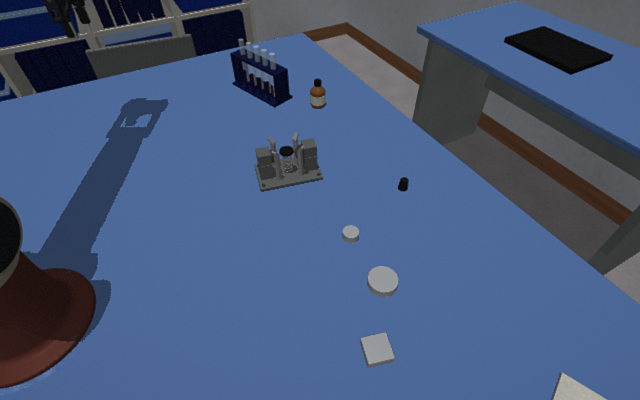

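View pics/top0.png

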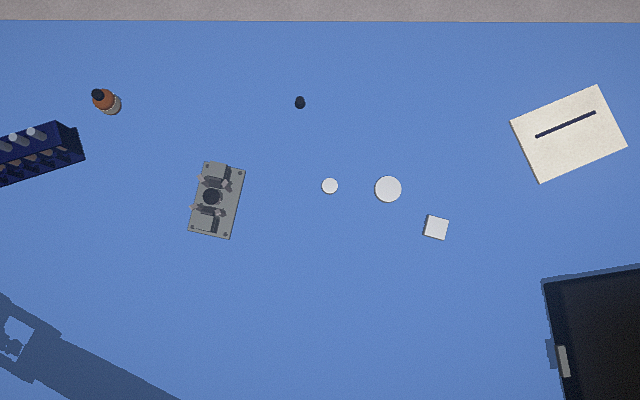

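The side view shows the large disc at (383,281), between the small disc and the block, and the magazine near (288,160). In the top view the large disc is at (388,189) and the black follower at (212,196); the base is turned by about 10°.

```bash
cat > h.py <<'E'
import cv2,numpy as np
from scipy.spatial.transform import Rotation as R
np.set_printoptions(precision=4,suppress=True)
def cam(d,o=None):
    """origin-in-world and rotation camera->world"""
    if "extrinsics" in d: T=np.linalg.inv(np.array(d["extrinsics"]))
    else:
        W=np.eye(4);W[:3,:3]=R.from_rotvec(o["tool_rot"]).as_matrix();W[:3,3]=o["tool_pos"]
        T=W@np.array(d["hand_eye"])
    return T
def ray(d,uv,o=None):
    T=cam(d,o);v=T[:3,:3]@np.array([(uv[0]-d["cx"])/d["fx"],(uv[1]-d["cy"])/d["fy"],1]);return T[:3,3],v/np.linalg.norm(v)
def plane(d,uv,z,o=None):
    c,v=ray(d,uv,o);return c+v*(z-c[2])/v[2]
def tri(rays):
    A=sum(np.eye(3)-np.outer(v,v) for c,v in rays);b=sum((np.eye(3)-np.outer(v,v))@c for c,v in rays)
    p=np.linalg.solve(A,b);return p,[np.linalg.norm((np.eye(3)-np.outer(v,v))@(p-c)) for c,v in rays]
def blobs(mask,roi,amin=20):
    x0,y0,x1,y1=roi;m=np.zeros_like(mask);m[y0:y1,x0:x1]=mask[y0:y1,x0:x1]
    cs,_=cv2.findContours(m,cv2.RETR_EXTERNAL,cv2.CHAIN_APPROX_NONE)
    return sorted([c for c in cs if cv2.contourArea(c)>amin],key=cv2.contourArea,reverse=True)
E
python3 - <<'E'
from h import *
from station import ctrl,imaging
S,T=imaging.get_image("side"),imaging.get_image("top")
for d,roi,n in((S,(330,210,430,380),"s"),(T,(310,160,460,250),"t")):
    hsv=cv2.cvtColor(d["color"],cv2.COLOR_BGR2HSV)
    g=hsv[:,:,2];print(n,[ (hsv[y,x]) for x,y in ([(383,278),(383,293)] if n=="s" else [(388,189),(388,201)])])
    m=((hsv[:,:,1]<60)&(hsv[:,:,2]>175)).astype(np.uint8)
    for c in blobs(m,roi):
        e=cv2.fitEllipse(c);print(n,cv2.contourArea(c),e)
# magazine
hsv=cv2.cvtColor(T["color"],cv2.COLOR_BGR2HSV)
m=(hsv[:,:,1]<80).astype(np.uint8)
c=blobs(m,(170,145,265,255))[0];r=cv2.minAreaRect(c);print(r)
P=np.array([plane(T,p,0.012)for p in cv2.boxPoints(r)]);print(P,P.mean(0))
for d,roi,n in((S,(270,135,310,165),"s"),(T,(198,183,228,210),"t")):
    g=d["color"].max(2);m=(g<50).astype(np.uint8)
    for c in blobs(m,roi):print(n,cv2.contourArea(c),cv2.fitEllipse(c))
    a=cv2.resize(d["color"][135:250,180:260] if n=="t" else d["color"][125:195,245:335],None,fx=5,fy=5,interpolation=cv2.INTER_NEAREST)
    cv2.imwrite(f"pics/c{n}.png",a)
a,b=cv2.imread("pics/ct.png"),cv2.imread("pics/cs.png")
H=max(a.shape[0],b.shape[0]);pad=lambda i:cv2.copyMakeBorder(i,0,H-i.shape[0],0,0,0)
o=np.hstack([pad(a),pad(b)]);print(o.shape);cv2.imwrite("pics/mag.png",cv2.resize(o,(0,0),fx=.93,fy=.93))
E
```

```text
s [array([105,   7, 156], dtype=uint8), array([100,   8,  96], dtype=uint8)]
t [array([109,  10, 211], dtype=uint8), array([ 70,   3, 237], dtype=uint8)]
t 492.5 ((387.95098876953125, 188.36463928222656), (24.922943115234375, 25.254024505615234), 117.78582763671875)
t 382.0 ((436.44635009765625, 227.07496643066406), (22.654752731323242, 23.77747344970703), 129.98220825195312)
t 172.0 ((329.4388732910156, 185.0491485595703), (14.589595794677734, 15.126384735107422), 103.56254577636719)
((214.4826202392578, 198.65585327148438), (46.5968017578125, 73.39579772949219), 13.495734214782715)
[[0.4934 0.1955 0.012 ]
 [0.6438 0.1635 0.012 ]
 [0.6207 0.0679 0.012 ]
 [0.4709 0.1014 0.012 ]] [0.5572 0.1321 0.012 ]
s 88.0 ((286.00494384765625, 151.00657653808594), (8.790087699890137, 13.174051284790039), 87.80732727050781)
(575, 850, 3)
```

View pics/mag.png

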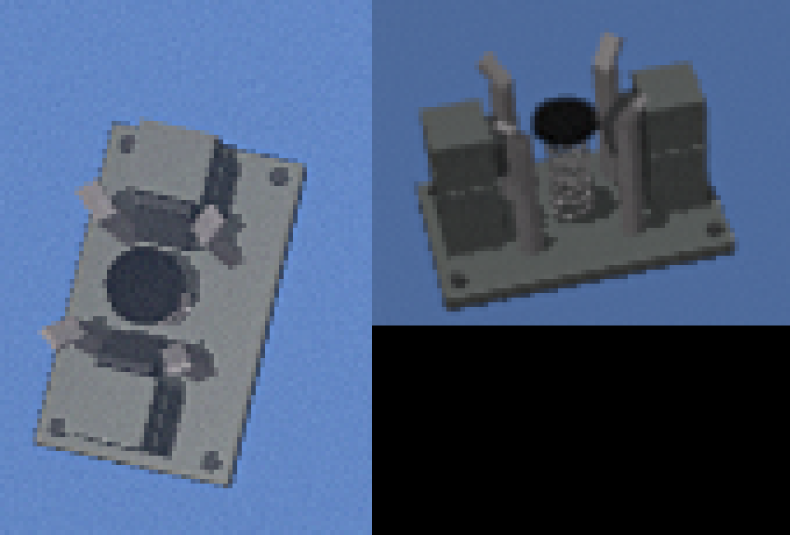

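The crops show the black follower pad between the four uprights. The base long edge is tilted about −12° from world x, and the fingers' gaps on ±y are clear.

```bash
python3 - <<'E'
from h import *
from station import ctrl,imaging
S,T=imaging.get_image("side"),imaging.get_image("top")
hsv=cv2.cvtColor(S["color"],cv2.COLOR_BGR2HSV)
m=((hsv[:,:,1]<60)&(hsv[:,:,2]>125)).astype(np.uint8)
es=[cv2.fitEllipse(c) for c in blobs(m,(330,215,430,320))];print(es)
hT=cv2.cvtColor(T["color"],cv2.COLOR_BGR2HSV)
et=cv2.fitEllipse(blobs(((hT[:,:,1]<60)&(hT[:,:,2]>175)).astype(np.uint8),(360,160,415,215))[0])
print("disc top",tri([ray(S,es[0][0]),ray(T,et[0])]), plane(T,et[0],.018),plane(S,es[0][0],.018))
g=T["color"].max(2);print(g[196,204:226])
for th in(55,65,75):
    for c in blobs((g<th).astype(np.uint8),(200,183,224,209)):
        e=cv2.fitEllipse(c);print(th,cv2.contourArea(c),e)
        print(" mouth",tri([ray(S,(286.0,151.0)),ray(T,e[0])]),plane(T,e[0],.072),plane(S,(286,151),.072))
o=ctrl.get_obs();print(o["tool_pos"],R.from_rotvec(o["tool_rot"]).as_matrix())
E
```

```text
[((382.6434326171875, 278.6721496582031), (24.958812713623047, 29.8497314453125), 108.33059692382812), ((350.5533752441406, 231.15606689453125), (12.078097343444824, 15.477145195007324), 97.26212310791016)]
disc top (array([ 0.5777, -0.2299,  0.0185]), [np.float64(0.00039089922260970145), np.float64(0.00039089922260954527)]) [ 0.5774 -0.2298  0.018 ] [ 0.5783 -0.2299  0.018 ]
[ 68  70  67  67  66  66  71  70  62  68  70  74  70  74  66  70  86  89
  98 144 133 132]
75 188.0 ((210.8548126220703, 195.7259521484375), (15.14852237701416, 16.02564239501953), 81.02153015136719)
 mouth (array([0.5553, 0.1288, 0.0694]), [np.float64(0.00020799079345980347), np.float64(0.00020799079345967401)]) [0.5548 0.1284 0.072 ] [0.5543 0.1258 0.072 ]
[0.2357 0.5787 0.231 ] [[-0.9261  0.3772 -0.0003]
 [ 0.3772  0.9261 -0.0004]
 [ 0.0001 -0.0005 -1.    ]]
```

>>> play_rows([
  [1, [-0.78, -0.775, 0.1], [0, 0, 0]],
  [1, [-0.78, -0.775, 0.1], [0, 0, 0]],
  [1, [-0.78, -0.775, 0.1], [0, 0, 0]],
  [1, [-0.78, -0.775, 0.1], [0, 0, 0]],
  [1, [-0.78, -0.775, 0.1], [0, 0, 0]],
  [1, [-0.78, -0.775, 0.1], [0, 0, 0]],
  [1, [-0.78, -0.775, 0.1], [0, 0, 0]],
  [1, [-0.78, -0.775, 0.1], [0, 0, 0]],
])

```text
t: 1.35
tool_pos: [0.4082, 0.1724, 0.1915]
tool_rot: [0.603, 3.082, 0.001]
contact_force: [0.5, 1.2, 0.6]
opening: 0.0857
grip_force: 0.0
```

>>> play_rows([
  [1, [-0.78, -0.775, 0.1], [0, 0, 0]],
  [1, [-0.78, -0.775, 0.1], [0, 0, 0]],
  [1, [-0.78, -0.775, 0.1], [0, 0, 0]],
  [1, [-0.78, -0.775, 0.1], [0, 0, 0]],
  [1, [-0.78, -0.775, 0.1], [0, 0, 0]],
  [1, [-0.78, -0.775, 0.1], [0, 0, 0]],
  [1, [-0.78, -0.775, 0.1], [0, 0, 0]],
  [1, [-0.78, -0.775, 0.1], [0, 0, 0]],
])

```text
t: 2.35
tool_pos: [0.5804, -0.2326, 0.1512]
tool_rot: [0.604, 3.083, 0.0]
contact_force: [0.2, 0.5, 0.7]
opening: 0.0856
grip_force: 0.0
```

>>> play_rows([
  [1, [0, 0, 0], [0, 0, 1]],
  [1, [0, 0, 0], [0, 0, 1]],
  [1, [0, 0, 0], [0, 0, 1]],
  [1, [0, 0, 0], [0, 0, 1]],
  [1, [0, 0, 0], [0, 0, 1]],
  [1, [0, 0, 0], [0, 0, 1]],
  [1, [0, 0, 0], [0, 0, 1]],
  [1, [0, 0, 0], [0, 0, 1]],
])

```text
t: 3.35
tool_pos: [0.5798, -0.2308, 0.1513]
tool_rot: [2.151, 2.29, -0.0]
contact_force: [0.2, -0.2, 0.3]
opening: 0.0854
grip_force: 0.0
```

>>> play_rows([
  [1, [0, 0, 0], [0, 0, 0.48]],
  [1, [0, 0, 0], [0, 0, 0]],
  [1, [0, 0, 0], [0, 0, 0]],
])

```text
t: 3.72
tool_pos: [0.5798, -0.2308, 0.1513]
tool_rot: [-2.22, -2.222, 0.0]
contact_force: [-0.1, -0.6, -0.2]
opening: 0.0854
grip_force: 0.0
```

```bash
python3 - <<'E'
from h import *
from station import ctrl,imaging
o=ctrl.get_obs();d=imaging.get_image("wrist");cv2.imwrite("pics/w1.png",d["color"])
hsv=cv2.cvtColor(d["color"],cv2.COLOR_BGR2HSV)
m=((hsv[:,:,1]<60)&(hsv[:,:,2]>170)).astype(np.uint8)
for c in blobs(m,(0,0,640,400),500):
    e=cv2.fitEllipse(c);print(cv2.contourArea(c),e,plane(d,e[0],.0185,o))
print(o["tool_pos"])
E
```

```text
1040.0 ((328.9576721191406, 22.8979549407959), (30.85056495666504, 46.188602447509766), 125.30171203613281) [ 0.5864 -0.1031  0.0185]
946.0 ((236.59103393554688, 289.432861328125), (34.48219299316406, 42.048118591308594), 149.12315368652344) [ 0.5037 -0.3243  0.0185]
[ 0.5798 -0.2308  0.1513]
```

View pics/w1.png

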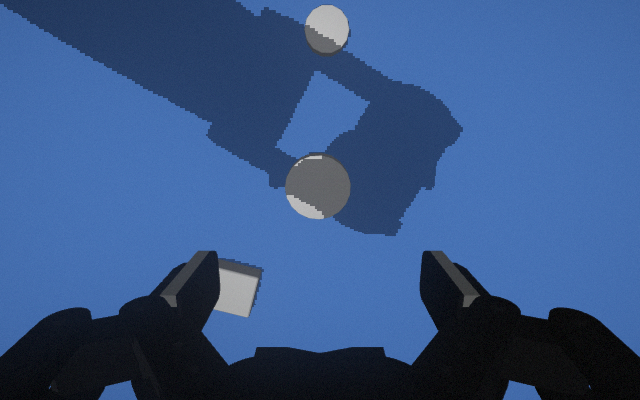

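The wrist view shows the large disc at about (318,186), half in the arm's shadow, with the block to the left of the near finger. I'll mask by saturation.

```bash
python3 - <<'E'
from h import *
from station import ctrl,imaging
o=ctrl.get_obs();d=imaging.get_image("wrist")
hsv=cv2.cvtColor(d["color"],cv2.COLOR_BGR2HSV)
m=((hsv[:,:,1]<70)&(hsv[:,:,2]>80)).astype(np.uint8)
c=blobs(m,(260,130,380,240),500)[0]
e=cv2.fitEllipse(c);print(cv2.contourArea(c),e,plane(d,e[0],.0185,o),plane(d,e[0],.009,o))
E
```

```text
3227.5 ((317.2874755859375, 186.13229370117188), (63.89699935913086, 64.64645385742188), 128.36878967285156) [ 0.5777 -0.2273  0.0185] [ 0.5776 -0.2295  0.009 ]
```

>>> play_rows([
  [1, [0.04, -0.04, 0.6], [0, 0, 0]],
  [1, [0, 0, 0.6], [0, 0, 0]],
  [1, [0, 0, 0.6], [0, 0, 0]],
  [1, [0, 0, 0.6], [0, 0, 0]],
  [1, [0, 0, 0.4], [0, 0, 0]],
  [1, [0, 0, 0.14], [0, 0, 0]],
  [1, [0, 0, 0], [0, 0, 0]],
  [1, [0, 0, 0], [0, 0, 0]],
])

```text
t: 4.82
tool_pos: [0.5788, -0.2293, 0.0058]
tool_rot: [2.22, 2.22, 0.001]
contact_force: [-0.7, 0.4, 0.6]
opening: 0.0852
grip_force: 0.0
```

>>> play_rows([
  [0, [0, 0, 0], [0, 0, 0]],
  [0, [0, 0, 0], [0, 0, 0]],
  [0, [0, 0, 0], [0, 0, 0]],
  [0, [0, 0, 0], [0, 0, 0]],
  [0, [0, 0, 0], [0, 0, 0]],
  [0, [0, 0, 0], [0, 0, 0]],
  [0, [0, 0, 0], [0, 0, 0]],
  [0, [0, 0, 0], [0, 0, 0]],
], force=40)

```text
t: 5.82
tool_pos: [0.5786, -0.2292, 0.0056]
tool_rot: [2.22, 2.22, 0.001]
contact_force: [-1.1, 0.8, 5.0]
opening: 0.0543
grip_force: 42.6
```

>>> play_rows([
  [0, [0, 0, -0.3], [0, 0, 0]],
  [0, [0, 0, -0.6], [0, 0, 0]],
  [0, [0, 0, -0.7], [0, 0, 0]],
  [0, [0, 0, -0.7], [0, 0, 0]],
  [0, [0, 0, -0.7], [0, 0, 0]],
  [0, [0, 0, -0.5], [0, 0, 0]],
  [0, [0, 0, 0], [0, 0, 0]],
  [0, [0, 0, 0], [0, 0, 0]],
])

```text
t: 6.82
tool_pos: [0.577, -0.2284, 0.1779]
tool_rot: [-2.22, -2.22, 0.001]
contact_force: [0.2, -0.6, -2.3]
opening: 0.054
grip_force: 42.4
```

```bash
python3 - <<'E'
from h import *
from station import ctrl,imaging
o=ctrl.get_obs();d=imaging.get_image("wrist")
cv2.imwrite("pics/w2.png",d["color"])
print(o["tool_pos"],o["opening"],o["contact_force"])
E
```

```text
[ 0.577  -0.2284  0.1779] 0.053952701452991234 [ 0.1645 -0.593  -2.2634]
```

View pics/w2.png

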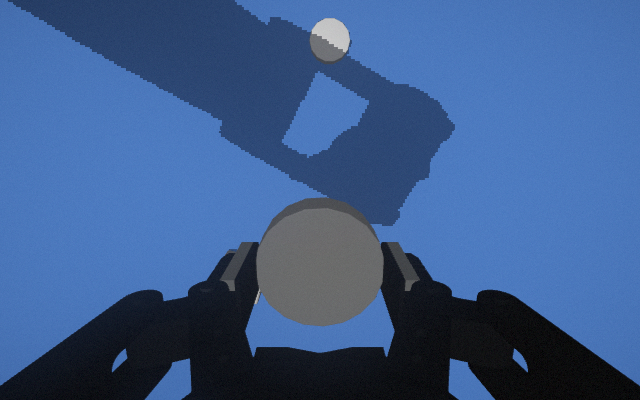

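The disc is held between the pads, top face centred near (320,262) and about 127 px wide; it looks level. I'll get its place in the tool frame.

```bash
python3 - <<'E'
from h import *
d=cv2.imread("pics/w2.png");h=cv2.cvtColor(d,cv2.COLOR_BGR2HSV)
print(h[200:330:6,320,2],h[200:330:6,320,1])
m=((h[:,:,1]<70)&(h[:,:,2]>90)).astype(np.uint8)
c=blobs(m,(240,190,400,340),500)[0];hull=cv2.convexHull(c);e=cv2.fitEllipse(hull);print(e,cv2.boundingRect(c))
HE=np.array([[-0.0001,-0.9652,-0.2616,0.0665],[1,.0003,-.0014,.0006],[.0015,-.2616,.9652,-.1422],[0,0,0,1]])
f,cx,cy=336.2211,319.42,199.54
def at(u,v,z):  # tool-frame point on plane tool z=z
    r=HE[:3,:3]@np.array([(u-cx)/f,(v-cy)/f,1]);return HE[:3,3]+r*(z-HE[2,3])/r[2]
P=c[:,0,:]
for z in(-.022,-.018,-.014,-.010,-.006):
    Q=np.array([at(u,v,z)[:2] for u,v in P],np.float32);(cc),sz,_=cv2.fitEllipse(Q);print(z,cc,sz)
E
```

```text
[ 82  83 111 110 111 109 106 110 108 112 109 108 104 108 107 108 109 105
 110 107 109 181] [ 22  18   9   5   5   5   2   2   5  11   0   5   0   2   7   5   7   2
   7  10   9 147]
((317.994384765625, 267.1051330566406), (117.44636535644531, 132.97491455078125), 78.04519653320312) (254, 208, 129, 118)
-0.022 (0.005351164843887091, 5.424011033028364e-05) (0.04973939061164856, 0.051395583897829056)
-0.018 (0.003316260874271393, 3.607943654060364e-05) (0.05139461159706116, 0.0531059205532074)
-0.014 (0.0012813583016395569, 1.7917598597705364e-05) (0.053049832582473755, 0.05481625720858574)
-0.01 (-0.0007535436889156699, -2.441229298710823e-07) (0.05470505356788635, 0.05652659386396408)
-0.006 (-0.002788446843624115, -1.8406077288091183e-05) (0.05636027455329895, 0.058236926794052124)
```

>>> play_rows([
  [0, [0.845, 0.165, -0.05], [0, 0, 0]],
  [0, [0.845, 0.165, -0.05], [0, 0, 0]],
  [0, [0.845, 0.165, -0.05], [0, 0, 0]],
  [0, [0.845, 0.165, -0.05], [0, 0, 0]],
  [0, [0.845, 0.165, -0.05], [0, 0, 0]],
  [0, [0.845, 0.165, -0.05], [0, 0, 0]],
  [0, [0.845, 0.165, -0.05], [0, 0, 0]],
  [0, [0.845, 0.165, -0.05], [0, 0, 0]],
])

```text
t: 7.88
tool_pos: [0.6429, 0.1105, 0.197]
tool_rot: [-2.22, -2.22, 0.004]
contact_force: [1.1, 0.2, -1.9]
opening: 0.0539
grip_force: 42.4
```

>>> play_rows([
  [0, [0, 0, 0], [0, 0, -1]],
  [0, [0, 0, 0], [0, 0, -1]],
  [0, [0, 0, 0], [0, 0, -1]],
  [0, [0, 0, 0], [0, 0, -1]],
  [0, [0, 0, 0], [0, 0, -1]],
  [0, [0, 0, 0], [0, 0, -1]],
  [0, [0, 0, 0], [0, 0, -1]],
  [0, [0, 0, 0], [0, 0, -1]],
])

```text
t: 8.88
tool_pos: [0.6427, 0.1091, 0.1968]
tool_rot: [-0.699, -3.059, 0.002]
contact_force: [-0.9, 0.3, -1.2]
opening: 0.0542
grip_force: 42.4
```

>>> play_rows([
  [0, [0, 0, 0], [0, 0, -0.9]],
  [0, [0, 0, 0], [0, 0, -0.85]],
  [0, [0, 0, 0], [0, 0, 0]],
  [0, [0, 0, 0], [0, 0, 0]],
])

```text
t: 9.38
tool_pos: [0.6433, 0.1092, 0.198]
tool_rot: [-0.331, -3.122, 0.0]
contact_force: [-0.1, 0.1, -1.3]
opening: 0.054
grip_force: 42.4
```

```bash
python3 - <<'E'
from h import *
from station import ctrl,imaging
import pickle
o=ctrl.get_obs();d=imaging.get_image("wrist")
cv2.imwrite("pics/w3.png",d["color"]);pickle.dump((o,d),open("w3.pkl","wb"))
M=R.from_rotvec(o["tool_rot"]).as_matrix();print(o["tool_pos"],np.degrees(np.arctan2(M[1,1],M[0,1])),o["opening"],o["q"])
E
```

```text
[0.6433 0.1092 0.198 ] 77.9042974874572 0.05398548510004915 [ 0.0542  0.139   1.5766  0.      1.4279 -1.3055]
```

View pics/w3.png

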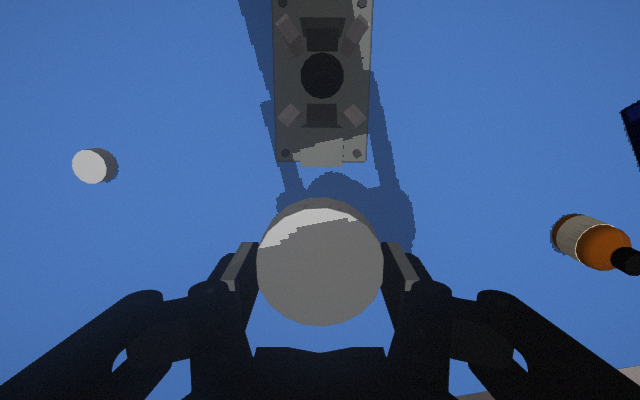

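The magazine is seen end-on, follower at about (322,75), base front edge nearly level at row 161, so yaw is close. Now the numbers.

```bash
python3 - <<'E'
from h import *
import pickle
from station import imaging
o,d=pickle.load(open("w3.pkl","rb"));g=d["color"]
h=cv2.cvtColor(g,cv2.COLOR_BGR2HSV)
mx=g.max(2)
for th in(35,42,50):
    for c in blobs((mx<th).astype(np.uint8),(295,48,350,102),300)[:1]:
        e=cv2.fitEllipse(c);print(th,cv2.contourArea(c),e,[plane(d,e[0],z,o) for z in(.070,.072)])
T=imaging.get_image("top")
S=imaging.get_image("side")
print(tri([ray(d,e[0],o),ray(S,(286.,151.))]),tri([ray(d,e[0],o),ray(S,(286.,151.)),ray(T,(210.85,195.7))]))
m=(h[:,:,1]<90).astype(np.uint8)
c=blobs(m,(262,0,385,175),500)[0]
r=cv2.approxPolyDP(c,4,True)[:,0,:];print(r.tolist())
for p in r:print(p,plane(d,p,.012,o)[:2])
E
```

```text
35 1453.5 ((321.5939636230469, 75.09139251708984), (41.465675354003906, 44.70083999633789), 1.2981189489364624) [array([0.5546, 0.1301, 0.07  ]), array([0.5548, 0.1301, 0.072 ])]
42 1554.5 ((321.6972961425781, 72.9699935913086), (42.236854553222656, 50.376190185546875), 1.6533116102218628) [array([0.5532, 0.1305, 0.07  ]), array([0.5533, 0.1305, 0.072 ])]
50 1614.0 ((321.7906494140625, 73.05450439453125), (42.60246276855469, 50.67384338378906), 0.8216930627822876) [array([0.5532, 0.1306, 0.07  ]), array([0.5534, 0.1305, 0.072 ])]
(array([0.5544, 0.13  , 0.0691]), [np.float64(0.00144152542724363), np.float64(0.0014415254272433745)]) (array([0.5547, 0.1295, 0.0693]), [np.float64(0.0018297761299013835), np.float64(0.0010790742118376674), np.float64(0.0007798314340613431)])
[[272, 0], [276, 159], [300, 161], [301, 166], [365, 161], [372, 0]]
[272   0] [0.48  0.102]
[276 159] [0.6158 0.0717]
[300 161] [0.6226 0.0943]
[301 166] [0.6277 0.0941]
[365 161] [0.636  0.1566]
[372   0] [0.4983 0.1873]
```

>>> play_rows([
  [0, [0.61, 0.012, 0.3], [0, 0, 0]],
  [0, [0.61, 0.012, 0.3], [0, 0, 0]],
  [0, [0.6, 0.012, 0.3], [0, 0, 0]],
  [0, [0, 0, 0.3], [0, 0, 0.06]],
  [0, [0, 0, 0.3], [0, 0, 0]],
  [0, [0, 0, 0.2], [0, 0, 0]],
  [0, [0, 0, 0], [0, 0, 0]],
  [0, [0, 0, 0], [0, 0, 0]],
])

```text
t: 10.52
tool_pos: [0.5559, 0.1298, 0.1148]
tool_rot: [0.342, 3.122, 0.0]
contact_force: [0.6, 0.1, -1.2]
opening: 0.054
grip_force: 42.4
```

```bash
python3 - <<'E'
from h import *
from station import ctrl,imaging
o=ctrl.get_obs();a=imaging.get_image("side")["color"][100:200,235:345];b=imaging.get_image("top")["color"][145:245,160:270]
cv2.imwrite("pics/m1.png",np.hstack([cv2.resize(i,None,fx=3.6,fy=3.6,interpolation=cv2.INTER_CUBIC) for i in(a,b)]))
M=R.from_rotvec(o["tool_rot"]).as_matrix();print(o["tool_pos"],np.degrees(np.arctan2(M[1,1],M[0,1])),o["contact_force"])
print("tool shift",M.T@(np.array([.5547,.130,.0785])-o["tool_pos"])/.05)
E
```

```text
[0.5559 0.1298 0.1148] 77.50169823025793 [ 0.5655  0.0692 -1.1799]
tool shift [ 0.0245 -0.0016  0.7254]
```

View pics/m1.png

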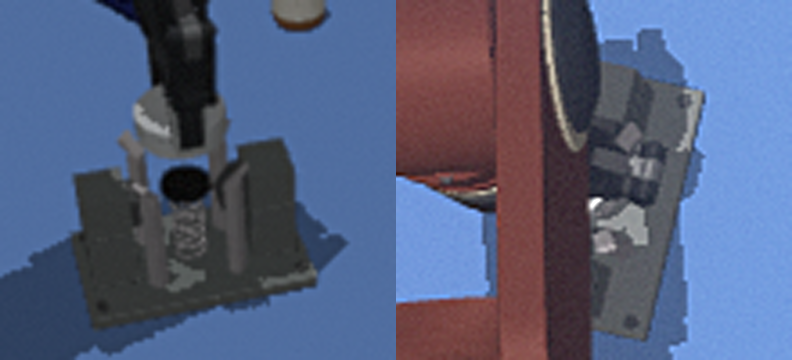

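The disc hangs centred above the follower, inside the flared uprights. Lowering.

>>> play_rows([
  [0, [0.025, 0, 0.2], [0, 0, 0]],
  [0, [0, 0, 0.2], [0, 0, 0]],
  [0, [0, 0, 0.15], [0, 0, 0]],
  [0, [0, 0, 0.1], [0, 0, 0]],
  [0, [0, 0, 0.05], [0, 0, 0]],
  [0, [0, 0, 0], [0, 0, 0]],
  [0, [0, 0, 0], [0, 0, 0]],
])

```text
t: 11.5
tool_pos: [0.5542, 0.1302, 0.0797]
tool_rot: [0.341, 3.122, 0.0]
contact_force: [0.1, 0.2, -1.4]
opening: 0.054
grip_force: 42.4
```

>>> play_rows([
  [0, [0, 0, 0.04], [0, 0, 0]],
  [0, [0, 0, 0], [0, 0, 0]],
  [0, [0, 0, 0], [0, 0, 0]],
])

```text
t: 11.88
tool_pos: [0.5543, 0.1302, 0.0777]
tool_rot: [0.341, 3.122, 0.0]
contact_force: [-0.5, 0.2, -0.0]
opening: 0.0541
grip_force: 42.6
```

>>> play_rows([
  [0, [0, 0, 0.03], [0, 0, 0]],
  [0, [0, 0, 0], [0, 0, 0]],
  [0, [0, 0, 0], [0, 0, 0]],
])

```text
t: 12.25
tool_pos: [0.5543, 0.1302, 0.0762]
tool_rot: [0.342, 3.122, 0.0]
contact_force: [1.0, -0.5, 1.7]
opening: 0.0542
grip_force: 42.7
```

Contact at TCP 0.0777, as expected. Release partly, then raise.

>>> play_rows([
  [0.68, [0, 0, 0], [0, 0, 0]],
  [0.72, [0, 0, 0], [0, 0, 0]],
  [0.78, [0, 0, 0], [0, 0, 0]],
  [0.82, [0, 0, 0], [0, 0, 0]],
  [0.82, [0, 0, 0], [0, 0, 0]],
  [0.82, [0, 0, 0], [0, 0, 0]],
])

```text
t: 13.0
tool_pos: [0.5539, 0.1302, 0.0758]
tool_rot: [0.341, 3.123, 0.0]
contact_force: [0.3, 0.1, 0.6]
opening: 0.0701
grip_force: 0.0
```

>>> play_rows([
  [0.82, [0, 0, -0.2], [0, 0, 0]],
  [0.82, [0, 0, -0.5], [0, 0, 0]],
  [0.82, [0, 0, -0.5], [0, 0, 0]],
  [0.82, [0, 0, -0.5], [0, 0, 0]],
  [0.82, [0, 0, -0.5], [0, 0, 0]],
  [0, [0, 0, 0], [0, 0, 0]],
  [0, [0, 0, 0], [0, 0, 0]],
  [0, [0, 0, 0], [0, 0, 0]],
])

```text
t: 14.0
tool_pos: [0.5531, 0.1301, 0.1841]
tool_rot: [-0.341, -3.12, 0.001]
contact_force: [0.9, 0.0, -0.6]
opening: 0.0155
grip_force: 0.0
```

>>> play_rows([
  [0, [0, 0, 0], [0, 0, 0]],
  [0, [0, 0, 0], [0, 0, 0]],
  [0, [0, 0, 0], [0, 0, 0]],
  [0, [0, 0, 0], [0, 0, 0]],
])

```text
t: 14.5
tool_pos: [0.5539, 0.1302, 0.1858]
tool_rot: [0.342, 3.123, -0.0]
contact_force: [-0.2, -0.4, 0.2]
opening: -0.0001
grip_force: 0.0
```

```bash
python3 - <<'E'
from h import *
from station import ctrl,imaging
o=ctrl.get_obs();w=imaging.get_image("wrist")["color"];a=imaging.get_image("side")["color"][100:200,235:345]
cv2.imwrite("pics/m2.png",np.hstack([cv2.resize(a,(352,320),interpolation=cv2.INTER_CUBIC),cv2.resize(w,None,fx=1,fy=1)[80:400,100:540]]))
M=R.from_rotvec(o["tool_rot"]).as_matrix();print(o["tool_pos"],o["opening"],o["contact_force"])
print("tool shift",M.T@(np.array([.5547,.130,.09])-o["tool_pos"])/.05)
E
```

```text
[0.5539 0.1302 0.1858] -8.787129816930228e-05 [-0.2432 -0.4143  0.2177]
tool shift [-0.0153  0.0001  1.916 ]
```

View pics/m2.png

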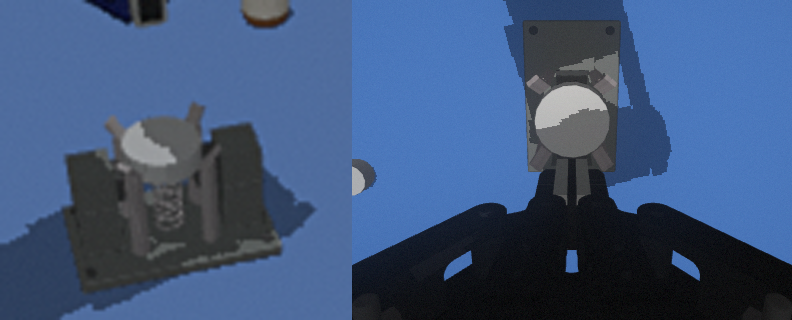

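The disc lies flat on the follower, centred between the uprights, with the fingers shut above. Press.

>>> play_rows([
  [0, [-0.015, 0, 0.6], [0, 0, 0]],
  [0, [0, 0, 0.6], [0, 0, 0]],
  [0, [0, 0, 0.4], [0, 0, 0]],
  [0, [0, 0, 0.2], [0, 0, 0]],
  [0, [0, 0, 0.1], [0, 0, 0]],
  [0, [0, 0, 0.1], [0, 0, 0]],
  [0, [0, 0, 0], [0, 0, 0]],
  [0, [0, 0, 0], [0, 0, 0]],
])

```text
t: 15.6
tool_pos: [0.5552, 0.1301, 0.0868]
tool_rot: [0.341, 3.122, 0.0]
contact_force: [-0.9, -0.1, 3.5]
opening: -0.0
grip_force: 1.4
```

>>> play_rows([
  [0, [0, 0, 0.1], [0, 0, 0]],
  [0, [0, 0, 0.1], [0, 0, 0]],
  [0, [0, 0, 0.1], [0, 0, 0]],
  [0, [0, 0, 0.1], [0, 0, 0]],
  [0, [0, 0, 0.1], [0, 0, 0]],
  [0, [0, 0, 0.1], [0, 0, 0]],
  [0, [0, 0, 0], [0, 0, 0]],
])

```text
t: 16.48
tool_pos: [0.556, 0.1301, 0.0565]
tool_rot: [0.341, 3.12, 0.001]
contact_force: [0.3, 0.3, 5.6]
opening: 0.0005
grip_force: 2.7
```

>>> play_rows([
  [0, [0.02, 0, 0.06], [0, 0, 0]],
  [0, [0, 0, 0.06], [0, 0, 0]],
  [0, [0, 0, 0.06], [0, 0, 0]],
  [0, [0, 0, 0.03], [0, 0, 0]],
  [0, [0, 0, 0], [0, 0, 0]],
  [0, [0, 0, 0], [0, 0, 0]],
])

```text
t: 17.23
tool_pos: [0.556, 0.1302, 0.0471]
tool_rot: [0.341, 3.118, 0.001]
contact_force: [0.5, -0.9, 7.0]
opening: -0.0005
grip_force: 3.6
```

>>> play_rows([
  [0, [0, 0, 0.03], [0, 0, 0]],
  [0, [0, 0, 0], [0, 0, 0]],
  [0, [0, 0, 0], [0, 0, 0]],
])

```text
t: 17.6
tool_pos: [0.556, 0.1302, 0.0456]
tool_rot: [0.341, 3.118, 0.001]
contact_force: [0.7, -1.0, 7.0]
opening: 0.0
grip_force: 3.7
```

>>> play_rows([
  [0, [0, 0, -0.1], [0, 0, 0]],
  [0, [0, 0, -0.1], [0, 0, 0]],
  [0, [0, 0, -0.2], [0, 0, 0]],
  [0, [0, 0, 0], [0, 0, 0]],
  [0, [0, 0, 0], [0, 0, 0]],
])

```text
t: 18.23
tool_pos: [0.5533, 0.1302, 0.0633]
tool_rot: [-0.341, -3.122, 0.0]
contact_force: [0.2, 0.4, -0.3]
opening: 0.0003
grip_force: 0.0
```

>>> play_rows([
  [0, [0, 0, -0.5], [0, 0, 0]],
  [0, [0, 0, -0.7], [0, 0, 0]],
  [0, [0, 0, -0.7], [0, 0, 0]],
  [0, [0, 0, -0.7], [0, 0, 0]],
  [0, [0, 0, 0], [0, 0, 0]],
  [0, [0, 0, 0], [0, 0, 0]],
])

```text
t: 18.98
tool_pos: [0.553, 0.1302, 0.1924]
tool_rot: [-0.341, -3.121, 0.001]
contact_force: [0.1, -0.2, -0.6]
opening: -0.0001
grip_force: 0.0
```

```bash
python3 - <<'E'
from h import *
from station import ctrl,imaging
o=ctrl.get_obs();w=imaging.get_image("wrist")["color"];a=imaging.get_image("side")["color"][100:200,235:345]
cv2.imwrite("pics/m3.png",np.hstack([cv2.resize(a,(352,320),interpolation=cv2.INTER_CUBIC),w[80:400,100:540]]))
print(o["tool_pos"],o["contact_force"])
E
```

```text
[0.553  0.1302 0.1924] [ 0.0584 -0.1931 -0.6438]
```

View pics/m3.png

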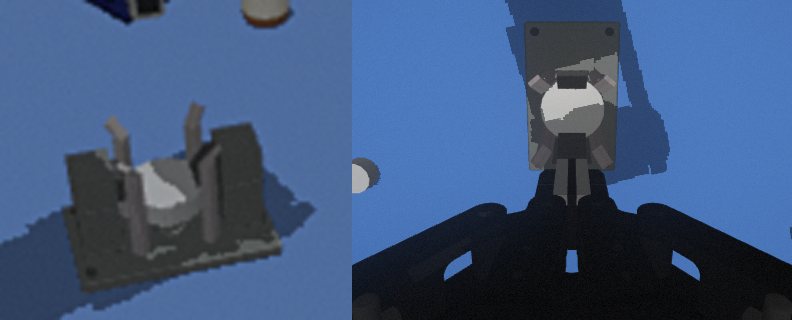

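The disc sits low and level, with both catches out over its top (wrist crop, above and below the disc at about (572,80) and (572,145)). The tool is clear, so I'm handing in.

```bash
python3 -c "
from station import ctrl
print(ctrl.finish_job())"
```

```text
the job is handed in; nothing more can be done
None
```

The large disc is in the magazine, held down under both catches in the last pictures with the gripper clear; I handed the job in at about 19 s, and no verdict was returned.

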